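Bring the red-lidded topping jar to the front and hold the carousel

TASK

Release the topping carousel's brake by pressing its yellow pedal down until it snaps in and stays down by itself, and let go of it; only then turn the carousel by its orange post until the jar with the red lid stands at the front, squarely in line with the brass pointer. Finish while holding: keep the post gripped so that the carousel stays still, and do not let go at the end. All five jars must stay standing on the carousel, and everything else on the worktop stays where it is.

Things in the scene. Friction and masses are not known exactly. Their poses are not given: they have to be found in the camera images.
- station: Fixed black foot of the topping carousel, a disc 280 mm across on the worktop; origin on the turntable's vertical axis, at worktop height. Its own -x axis points to the carousel's front, where a fixed brass pointer block (12 mm wide, top 30 mm above the worktop) stands 149 to 183 mm from the axis.
- carousel: Metal turntable: round deck 244 mm across, top 40 mm above the worktop, above a thin flange 276 mm across. Origin on its axis, 18 mm above the worktop. With the brake off it turns freely either way about the vertical, with no stops to mind and no spring.
- post_grip (a point): Point to pinch on the orange upright handle post, from above, with the fingers at any yaw: on the post's axis, 20 mm below its top. The post is round, 16 mm thick, stands on the deck near its rim, 110 mm from the turntable's axis, and turns with it; its top is 175 mm above the worktop, the jars' lids only 110 mm.
- brake (a joint): Brake rocker, rad: 0 = up, rubber pad clamped on the turntable's flange (only about 5 N at the post drags it round all the same); grows as the pedal is pressed, against up to about 10 N at the pedal. Past about 0.29 a detent snaps it on to its stop at 0.36, where it stays by itself and the turntable is free. Let go earlier, it springs back.
- pedal_top (a point): Middle of the top face of the yellow brake pedal, a plate 30 mm (radial) x 44 x 8 mm. It lies outside the turntable, 220 mm from its axis, 105 deg anticlockwise (from above) from the foot's +x axis. Press it straight down: this point goes from 64 mm to 44 mm above the worktop. Go no lower than 42 mm. Its hinge is level, 57 mm nearer the axis, 46 mm up.
- red_jar_mid (a point): Centre of the marked jar, the only one with a red lid and red label: round, 44 mm across, 70 mm tall, 0.15 kg or so, loose, standing on the deck about 68 mm from the turntable's axis; this point is 35 mm above its foot. The jars ride round with the deck by friction.
- jar_a_mid (a point): Centre (35 mm above its foot) of another jar of the same size on the deck, white lid, green label.
- jar_b_mid (a point): Centre (35 mm above its foot) of another jar of the same size on the deck, white lid, blue label.
- jar_c_mid (a point): Centre (35 mm above its foot) of another jar of the same size on the deck, white lid, plain paper label.
- jar_d_mid (a point): Centre (35 mm above its foot) of another jar of the same size on the deck, white lid, yellow label.
- tub: Clear plastic tub, 200 x 130 x 65 mm, loose on the worktop; origin at the middle of its underside. To be left alone.
- bowl: Steel bowl, 160 mm across, 70 mm tall, loose on the worktop; origin at the middle of its underside. To be left alone.
- ramekin: White ceramic ramekin, 80 mm across, 45 mm tall, loose on the worktop beyond the carousel; origin at the middle of its underside. To be left alone.
- nozzle: Steel piping nozzle, a cone 34 mm across and 50 mm tall, loose on the worktop on the robot's side; origin at the middle of its foot. To be left alone.
- spatula: Spatula lying on the worktop on the robot's right; origin under its middle. To be left alone.
Things that resemble listed ones, but are neither listed nor needed, are in the scene too. There is more than one size of the part that bears red_jar_mid; the job needs the larger. What is shaped like the part that bears jar_a_mid but purple is not meant.

How it is judged:
By the outcome, as a careful person would: the job done as asked, in the order asked, and still so for the second after the job is handed in, while the arm keeps its last pose, push and grip.
It also fails if it takes over 54 s, if anything falls off the work surface, if the arm or the gripper's body presses on something with over 40 N, if the wrist force passes 120 N, or if a joint passes its speed limit or range.

ROBOT

A 6-joint arm with a two-finger parallel gripper is mounted at the origin on the work surface. World frame = base frame: x ahead of the robot, y to its left, z up, the work surface at z = 0. Lengths are in m, angles in rad, forces in N, time in s.
With the tool pointing down it reaches from about 0.375 to 0.9 m from the base axis. Payload 3.1 kg.
Tool frame: the origin (TCP) lies between the finger pads; the fingertips stand 8 mm ahead of it and the grasp point (between the pads) lies 11 mm behind it; z points along the fingers, y is the line along which they close (so a half turn about z gives the same grasp; the last joint's range is limited). The gripper opens to 87 mm and grips with 3 to 60 N. Pads are 19 mm wide; open, the fingers measure 117 mm over their backs; the gripper's body (75 mm by 190 mm) begins 51 mm behind the grasp point.
Start: joints at [-0.178, 0.527, 1.433, -0, 1.181, -0.178], TCP at [0.625, 0, 0.231] pointing down, gripper open.
Joint ranges: [-3.08, 3.08], [-0.75, 2.2], [0.22, 2.44], [-1.43, 4.57], [0, 2.65], [-2.85, 2.85]. Speed limits (rad/s): [2.79, 2.79, 3.14, 3.14, 3.14, 3.14].

INTERFACE

Orientations are given as a unit quaternion [x, y, z, w].
In Python, from rig import robot, vision, job gives the robot as it stands.
- The arm moves only by the shell command python3 -m handwheel 'ROWS' [OPENING] [FORCE]. ROWS is JSON, a list of rows, each a list of 4 numbers: the shift along the tool's x, y, z as a fraction of full scale, then the turn about the tool's z as a fraction of full scale. A call has 1 to 20 rows; each row is the pose to reach, as a shift and turn from the pose commanded when the call began, along the tool's axes at that moment, turning the shorter way round; what a row does not reach only later rows make up. Full scale, the value 1, is 300 mm for a shift and 2 pi rad for a turn. A row lasts 1/12 s, in which the tool goes at most 41.7 mm and 7.16 degrees, less where a joint would pass 70% of its speed; a pose out of reach is approached as far as the arm can. A call with a number of a shift or a turn outside -1 to 1 is refused whole. A call with a gripper value outside its range is refused whole. OPENING is the opening in per cent of the stroke, from 0 (shut) to 100 (fully open), set as the call begins (- or left out, the last holds). The fingers move at their own pace and stop on an object; FORCE is the grip in N (left out, the last holds). Time passes only in rows, so rows that repeat a pose let the fingers close. It gives the time, the measured TCP pose, the force, the opening and the grip force at its end, in the units of the state.
- robot.get_obs(): the state, without advancing time (a new reading comes with each control period).
- vision.camera(name): name is "scene" or "side" or "wrist"; returns a dict with "frame" (400x640x3 uint8, red, green, blue), "K" (3x3 intrinsics, pixels), "k1" (the pictures are not rectified: a ray, as slopes to the right and down, at radius r is drawn at 1 + k1 r^2 times it, then the intrinsics apply), "cam_to_world" (4x4, takes a point from camera to world coordinates); the wrist camera has in their place "hand_eye" (4x4, takes a point from camera to tool coordinates, whose origin is the TCP and whose axes are the flange's). Camera axes: x right, y down, z forward; pixel columns grow to the right and rows downward; lengths in m; the calibration is good to about 2 mm. A picture is of the moment at which its call begins: read the wrist's pose just before it. There is no depth.
- job.hand_in(): hands the job in; it is judged then, once.
Trained networks look in the newest picture that a camera, given by its name, has taken for a name from the list of things; names that differ only in an ending like _2 or _b are one class to them, and where a whole thing is asked for, a point or a joint stands for the part that bears it (a point fixed in the world has none). Each returns a list of dicts, best first, with "conf" (0 to 1); they miss things now and then, are a little off and sometimes report something else, mostly with a low value. They report only what shows in the picture. A call takes as long as a camera call. They do not tell look-alikes from the thing itself.
- vision.look_for(camera, label): "point" ([row, column] in pixels, amid what is visible of it).
- vision.outline_of(camera, label): "mask" (400x640 bool, what is visible of it) and "point" ([row, column] in pixels, amid what is visible of it).
The state is a dict: "time": time; "q": joint angles; "joint_velocities": joint speeds; "joint_torque": joint torques, N m; "position": TCP position; "tool_rot": TCP orientation; "ft_force": force on the tool from outside, world axes, zero at the start; "moment": the same for the moment, N m; "grip_width": finger opening in m; "grip_force": force on a finger pad.
Only numpy, scipy, OpenCV 4.12 (cv2) and the standard library are available. Lean on these libraries where they do the work, as an engineer would, in place of code of your own. Each camera call takes 0.05 s, during which the arm holds its last target. There are 200 camera calls.

## Working session

There is one attempt and no reset: what is moved stays moved. The work goes in short steps, Python scripts to look and compute and a shell command to move; the robot and the scene stay as the last step left them, time stands still between calls to the robot, and variables do not carry over. Pictures are saved under pics/ and viewed, at most 10 in all, crops included, and the job is handed in when it is done.

```bash
ls; mkdir -p pics
python3 - <<'E'
from rig import robot,vision,job
import cv2
o=robot.get_obs(); print({k:o[k] for k in('time','position','tool_rot','grip_width')})
for n in('scene','side'):
    c=vision.camera(n); cv2.imwrite(f'pics/{n}0.png',c['frame'][:,:,::-1]); print(n,c['K'],c['k1'],c['cam_to_world'])
E
```

```text
pics
{'time': 0.0, 'position': array([6.24284330e-01, 1.43795174e-04, 2.29570107e-01]), 'tool_rot': array([ 7.07097342e-01,  7.07115390e-01, -6.28718607e-04, -8.82082669e-04]), 'grip_width': 0.08705363705448749}
scene [[454.9395905    0.         319.84738104]
 [  0.         454.9395905  199.02869876]
 [  0.           0.           1.        ]] -0.07905657419296623 [[-0.1548741   0.85830881 -0.48920343  1.19570501]
 [ 0.98789891  0.13873486 -0.06934253  0.12602845]
 [ 0.00835227 -0.4940229  -0.86940877  1.26089531]
 [ 0.          0.          0.          1.        ]]
side [[426.50325057   0.         317.03246685]
 [  0.         426.50325057 212.10356362]
 [  0.           0.           1.        ]] 0.03454626476026042 [[-0.97168088 -0.11868421  0.20432898  0.30250498]
 [-0.23580165  0.54298172 -0.80595809  0.97195403]
 [-0.0152924  -0.83131517 -0.55559088  0.7644905 ]
 [ 0.          0.          0.          1.        ]]
```

View pics/scene0.png

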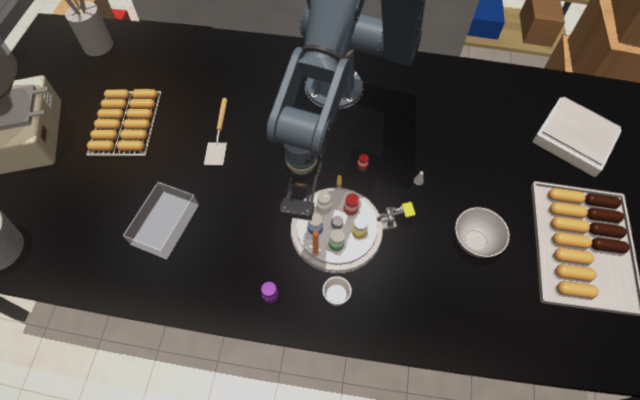

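View pics/side0.png

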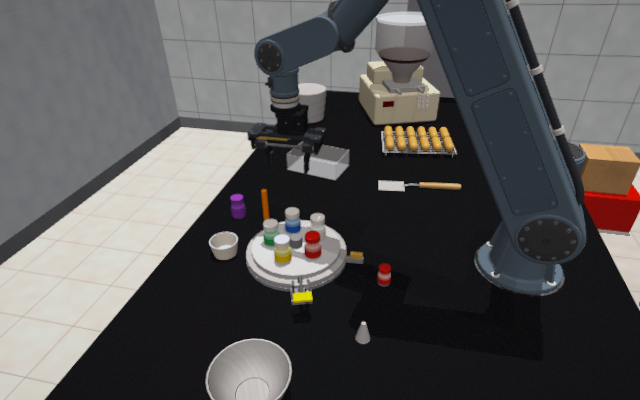

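Scene picture: the carousel is at about (337,228). The post is at (316,243), the yellow pedal at (409,210) and the pointer at (339,182).

Candidates for the red jar:
- Jar on the deck at scene (352,202) / side (313,245), which is the larger one. I choose this one.
- Small look-alike on the worktop at scene (363,161) / side (384,275).

The purple jar at scene (269,291) is not meant. Next I measure and make one close crop.

```bash
cat > h.py <<'E'
import numpy as np,cv2
from rig import robot,vision,job
from scipy.spatial.transform import Rotation as R
def cam(n):
    o=robot.get_obs(); c=vision.camera(n)
    if n=='wrist':
        T=np.eye(4);T[:3,:3]=R.from_quat(o['tool_rot']).as_matrix();T[:3,3]=o['position']; c['cam_to_world']=T@c['hand_eye']
    return c
def ray(c,rc):
    p=cv2.undistortPoints(np.array([[[rc[1],rc[0]]]],float),c['K'],np.array([c['k1'],0,0,0]))[0,0]
    T=c['cam_to_world']; d=T[:3,:3]@[p[0],p[1],1]; return T[:3,3],d/np.linalg.norm(d)
def tri(obs):
    A=np.zeros((3,3));b=np.zeros(3)
    for c,rc in obs:
        o,d=ray(c,rc);P=np.eye(3)-np.outer(d,d);A+=P;b+=P@o
    x=np.linalg.solve(A,b); return x,[np.linalg.norm(np.cross(x-ray(c,rc)[0],ray(c,rc)[1])) for c,rc in obs]
def plane(c,rc,z):
    o,d=ray(c,rc); return o+d*(z-o[2])/d[2]
def proj(c,X):
    T=np.linalg.inv(c['cam_to_world']); p=cv2.projectPoints(np.atleast_2d(np.asarray(X,float)),cv2.Rodrigues(T[:3,:3])[0],T[:3,3],c['K'],np.array([c['k1'],0,0,0]))[0][:,0]
    return p[:,::-1]
E
python3 - <<'E'
from h import *
np.set_printoptions(precision=3,suppress=True)
C={n:cam(n) for n in('scene','side')}
for n in C:
    for l in('pedal_top','post_grip','red_jar_mid','carousel','station','nozzle','jar_a_mid','jar_b_mid','jar_c_mid','jar_d_mid'):
        for d in vision.outline_of(n,l)[:3]:
            r,c=np.nonzero(d['mask']); print(n,l,round(d['conf'],2),np.round(d['point'],1),'rows',r.min(),r.max(),'cols',c.min(),c.max(),len(r))
            if l in('carousel','station'): np.save(f'{n}_{l}.npy',d['mask']) if d['conf']>.5 else 0
a=cv2.resize(C['scene']['frame'][150:290,270:430],None,fx=3.5,fy=3.5,interpolation=cv2.INTER_CUBIC)
b=cv2.resize(C['side']['frame'][180:320,220:400],None,fx=3.5,fy=3.5,interpolation=cv2.INTER_CUBIC)
cv2.imwrite('pics/crop.png',cv2.resize(np.hstack([a[:, :], b[:, :]]),(800,int(490*800/1190)))[:,:,::-1])
E
```

```text
scene pedal_top 0.66 [212.9 402.8] rows 203 220 cols 377 415 230
scene post_grip 0.91 [237.2 345. ] rows 189 270 cols 291 381 4048
scene red_jar_mid 0.66 [206.3 349.7] rows 195 215 cols 342 357 250
scene red_jar_mid 0.58 [163.1 363.1] rows 155 169 cols 357 367 128
scene carousel 0.9 [233.  343.6] rows 189 270 cols 290 381 4099
scene station 0.77 [232.4 344.1] rows 176 272 cols 291 414 4776
scene station 0.58 [238.5 345.2] rows 189 269 cols 291 381 3925
scene nozzle 0.64 [179.  420.9] rows 172 185 cols 414 423 107
scene jar_a_mid 0.63 [289.  266.6] rows 282 302 cols 261 277 295
scene jar_a_mid 0.51 [242.  334.9] rows 230 250 cols 328 343 292
scene jar_a_mid 0.42 [217.9 159.7] rows 183 257 cols 125 197 3260
scene jar_b_mid 0.41 [147.6 218.2] rows 99 164 cols 205 226 580
scene jar_b_mid 0.27 [227.6 362.2] rows 217 238 cols 351 366 260
scene jar_c_mid 0.81 [202.1 321.6] rows 192 214 cols 316 330 295
scene jar_d_mid 0.76 [227.8 359. ] rows 217 238 cols 352 367 262
scene jar_d_mid 0.28 [147.7 217.2] rows 98 164 cols 204 226 626
side pedal_top 0.83 [295.9 299.3] rows 276 303 cols 292 312 28
[... 262 characters left out ...]
side red_jar_mid 0.52 [184.8 404.8] rows 181 191 cols 380 460 453
side carousel 0.92 [259.3 295.5] rows 190 287 cols 246 346 3878
side carousel 0.41 [370.2 250.8] rows 338 399 cols 206 290 4350
side station 0.65 [264.2 298.9] rows 189 304 cols 246 363 5010
side nozzle 0.66 [335.  366.2] rows 322 343 cols 356 369 233
side jar_a_mid 0.67 [230.2 269.7] rows 221 247 cols 263 279 350
side jar_b_mid 0.81 [219.6 291.3] rows 207 233 cols 286 300 356
side jar_b_mid 0.4 [245.8 222.5] rows 232 259 cols 209 237 663
side jar_c_mid 0.78 [225.  317.9] rows 213 239 cols 310 325 303
side jar_d_mid 0.6 [251.7 280.7] rows 235 263 cols 275 290 405
side jar_d_mid 0.42 [266.3 296.7] rows 190 304 cols 246 362 4762
```

View pics/crop.png

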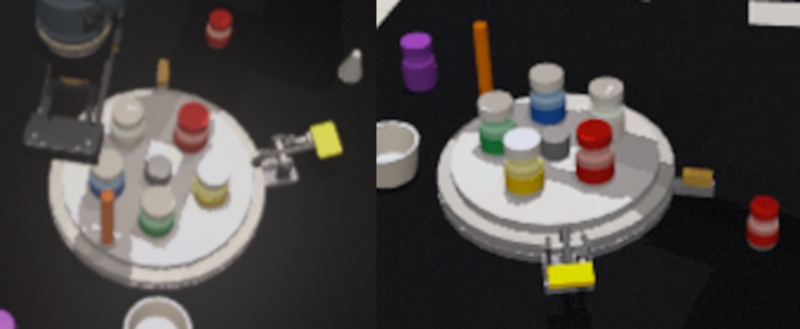

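The crop confirms it. The large red jar is on the deck, with a red lid and red label, and the small look-alike stands on the worktop. Next come colour segmentation and a pose fit.

```bash
cat > m.py <<'E'
from h import *
from scipy.optimize import least_squares
np.set_printoptions(precision=4,suppress=True)
def blob(c,lo,hi,roi):
    h=cv2.cvtColor(c['frame'],cv2.COLOR_RGB2HSV); m=cv2.inRange(h,lo,hi); z=np.zeros_like(m); r0,r1,c0,c1=roi; z[r0:r1,c0:c1]=m[r0:r1,c0:c1]
    n,l,s,ce=cv2.connectedComponentsWithStats(z); i=1+np.argmax(s[1:,4]); rr,cc=np.nonzero(l==i); return rr,cc
E
python3 - <<'E'
from m import *
C={n:cam(n) for n in('scene','side')}
def show(k,lo,hi,rs,rd):
    out=[]
    for n,roi in(('scene',rs),('side',rd)):
        r,c=blob(C[n],lo,hi,roi); t=r<r.min()+2
        print(k,n,len(r),'mean',r.mean().round(2),c.mean().round(2),'rows',r.min(),r.max(),'cols',c.min(),c.max(),'top',c[t].mean(),'bot',c[r>r.max()-2].mean()); out.append((C[n],(r.mean(),c.mean())))
    x,e=tri(out); print('  ->',x,e); return x
ped=show('pedal',(24,120,120),(34,255,255),(198,222,398,420),(285,306,285,320))
ptr=show('ptr',(10,80,60),(24,255,255),(174,190,332,346),(248,266,346,366))
show('post',(4,150,90),(14,255,255),(228,258,308,324),(186,222,258,272))
show('redlidjar',(0,140,90),(4,255,255),(192,218,340,362),(228,262,300,324))
# deck/flange silhouette fit
obs=[]
for n in C:
    m=np.load(f'{n}_carousel.npy').astype(np.uint8); k=cv2.findContours(m,cv2.RETR_EXTERNAL,cv2.CHAIN_APPROX_NONE)[0]; k=max(k,key=len)[:,0,:]
    obs.append((n,k))
for z in(.018,.02,.022,.026):
  def f(p,rob=None):
    res=[]
    a=np.linspace(0,2*np.pi,180,endpoint=False)
    for n,k in obs:
        P=proj(C[n],np.c_[p[0]+.138*np.cos(a),p[1]+.138*np.sin(a),a*0+z])[:,::-1]
        poly=P.astype(np.float32)
        res+=[cv2.pointPolygonTest(poly,(float(x),float(y)),True) for x,y in k]
    return np.array(res)
  s=least_squares(f,[.9,.05],loss='soft_l1',f_scale=.7,diff_step=1e-3); print(z,s.x,s.cost,np.median(np.abs(s.fun)))
E
```

```text
pedal scene 147 mean 208.99 408.22 rows 202 216 cols 402 414 top 407.7142857142857 bot 408.2857142857143
pedal side 191 mean 296.54 302.38 rows 291 302 cols 292 312 top 305.9375 bot 300.2352941176471
  -> [0.5121 0.298  0.0618] [np.float64(0.0005434488501246159), np.float64(0.0005434488501244837)]
ptr scene 59 mean 180.41 338.97 rows 175 186 cols 337 341 top 339.0 bot 338.77777777777777
ptr side 104 mean 254.97 355.88 rows 251 259 cols 350 362 top 354.95 bot 356.42105263157896
  -> [0.4224 0.0775 0.0237] [np.float64(0.0004922545425639389), np.float64(0.0004922545425639868)]
post scene 63 mean 239.98 315.21 rows 231 252 cols 313 317 top 315.14285714285717 bot 315.5
post side 11 mean 211.09 267.82 rows 207 215 cols 267 268 top 268.0 bot 268.0
  -> [0.6789 0.0422 0.1076] [np.float64(0.0010708131008410316), np.float64(0.0010708131008407343)]
redlidjar scene 122 mean 199.73 351.68 rows 194 206 cols 346 357 top 351.6923076923077 bot 352.0
redlidjar side 165 mean 237.02 312.02 rows 231 243 cols 305 319 top 312.0 bot 311.7894736842105
  -> [0.5314 0.1261 0.1024] [np.float64(9.612046485511415e-05), np.float64(9.612046485480512e-05)]
0.018 [0.5874 0.0912] 3411.2337432892896 1.7046009774658266
0.02 [0.5877 0.092 ] 3415.9169705739137 1.5598169117091734
0.022 [0.588  0.0927] 3437.0091533262203 1.4645824688429987
0.026 [0.5883 0.0947] 3519.0660471095107 1.7935529949555367
```

Both estimates of the axis agree, at about (0.588, 0.092) with yaw about 5°. That puts the pedal at (0.5126, 0.2985). I go above it with the fingers shut.

```bash
python3 -m handwheel '[[0.1,-0.037,0,0],[0.2,-0.074,0,0],[0.3,-0.112,0,0],[0.4,-0.149,0,0],[0.5,-0.186,0,0],[0.6,-0.223,0,0],[0.7,-0.26,0,0],[0.8,-0.298,0,0],[0.9,-0.335,0,0],[0.995,-0.372,0,0],[0.995,-0.372,0,0],[0.995,-0.372,0.1,0],[0.995,-0.372,0.2,0],[0.995,-0.372,0.3,0],[0.995,-0.372,0.3,0],[0.995,-0.372,0.3,0]]' 0 20
python3 - <<'E'
from m import *
o=robot.get_obs(); print(o['position'],o['ft_force'],o['grip_width'])
C={n:cam(n) for n in('wrist','scene','side')}
cv2.imwrite('pics/w1.png',np.vstack([C['wrist']['frame'],np.hstack([C['side']['frame'][200:340,200:420],C['scene']['frame'][140:280,270:490],np.zeros((140,200,3),np.uint8)])])[:,:,::-1])
c,s=np.cos(np.radians(5)),np.sin(np.radians(5))
for n in C: print(n,proj(C[n],[.5126,.2987,.064]))
for l in('pedal_top',):
    for d in vision.look_for('wrist',l)[:3]: print(d, plane(C['wrist'],d['point'],.064))
E
```

```text
time: 2.63
position: [0.5125, 0.2978, 0.1393]
tool_rot: [0.707, 0.707, -0.002, -0.001]
ft_force: [-0.1, 0.4, 0.5]
grip_width: 0.0007
grip_force: 0.0
[0.5125 0.2978 0.1393] [-0.0761  0.3691  0.4836] 0.0006869620686618082
wrist [[212.8252 323.2226]]
scene [[208.6582 408.501 ]]
side [[296.1563 301.8375]]
{'point': [213.3, 322.4], 'conf': 0.79} [0.512  0.2984 0.064 ]
{'point': [233.7, 351.3], 'conf': 0.44} [0.5319 0.2837 0.064 ]
```

View pics/w1.png

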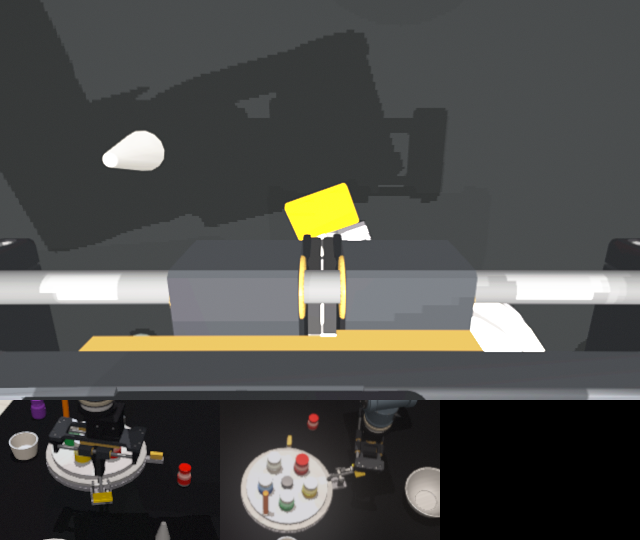

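In the wrist view the pedal is at (322,213), which matches the estimate. I press in two stages.

```bash
python3 -m handwheel '[[0,0.0,0.1,0],[0,0,0.18,0],[0,0,0.2,0],[0,0,0.21,0],[0,0,0.22,0],[0,0,0.23,0],[0,0,0.24,0],[0,0,0.25,0],[0,0,0.26,0],[0,0,0.265,0],[0,0,0.27,0],[0,0,0.275,0],[0,0,0.275,0],[0,0,0.275,0]]'
```

```text
time: 4.0
position: [0.5143, 0.2995, 0.0591]
tool_rot: [0.707, 0.707, 0.002, 0.0]
ft_force: [0.5, 2.3, 4.0]
grip_width: 0.0003
grip_force: 1.9
```

```bash
python3 -m handwheel '[[0,0,0.006,0],[0,0,0.012,0],[0,0,0.017,0],[0,0,0.02,0],[0,0,0.02,0],[0,0,0.02,0]]'
```

```text
time: 4.5
position: [0.5143, 0.2994, 0.0531]
tool_rot: [0.707, 0.707, 0.001, 0.0]
ft_force: [-1.2, 3.4, 7.7]
grip_width: 0.0006
grip_force: 4.4
```

```bash
python3 -m handwheel '[[0,0,0.003,0],[0,0,0.005,0],[0,0,0.005,0],[0,0,0.005,0]]'
```

```text
time: 4.83
position: [0.5143, 0.2994, 0.0527]
tool_rot: [0.707, 0.707, 0.002, 0.0]
ft_force: [-2.4, 3.1, 14.7]
grip_width: 0.0006
grip_force: 7.8
```

The contact has turned stiff, so the pedal is probably at its stop. I lift off and check.

```bash
python3 -m handwheel '[[0,0,-0.03,0],[0,0,-0.1,0],[0,0,-0.2,0],[0,0,-0.3,0],[0,0,-0.4,0],[0,0,-0.5,0],[-0.1,0,-0.5,0],[-0.2,0,-0.5,0],[-0.2,0,-0.5,0]]' | head -2
python3 - <<'E'
from m import *
C={n:cam(n) for n in('scene','side','wrist')}
o=[]
for n,roi in(('scene',(198,222,398,420)),('side',(285,315,285,320))):
    r,c=blob(C[n],(24,120,120),(34,255,255),roi); print(n,len(r),r.mean(),c.mean(),r.min(),r.max(),c.min(),c.max()); o.append((C[n],(r.mean(),c.mean())))
print(tri(o))
w,s=C['wrist']['frame'],C['side']['frame']
cv2.imwrite('pics/w2.png',np.vstack([w[:,:],cv2.resize(s[180:330,220:400],(228,190)).repeat(1,0) if 0 else np.hstack([cv2.resize(s[180:330,220:400],(240,200)),cv2.resize(s[260:310,270:330],(240,200)),np.zeros((200,160,3),np.uint8)])])[:,:,::-1])
E
```

```text
time: 5.58
position: [0.5125, 0.2338, 0.2005]Traceback (most recent call last):
  File "<stdin>", line 5, in <module>
  File "m.py", line 6, in blob
    n,l,s,ce=cv2.connectedComponentsWithStats(z); i=1+np.argmax(s[1:,4]); rr,cc=np.nonzero(l==i); return rr,cc
                                                      ~~~~~~~~~^^^^^^^^^
    return _wrapfunc(a, 'argmax', axis=axis, out=out, **kwds)
    return bound(*args, **kwds)
ValueError: attempt to get argmax of an empty sequence
```

```bash
python3 -m handwheel '[[0,0,-0.1,0],[-0.1,0.06,-0.2,0],[-0.2,0.12,-0.2,0],[-0.3,0.18,-0.2,0],[-0.4,0.25,-0.2,0],[-0.5,0.31,-0.2,0],[-0.6,0.38,-0.2,0],[-0.7,0.44,-0.2,0],[-0.8,0.51,-0.2,0],[-0.88,0.567,-0.2,0],[-0.88,0.567,-0.2,0],[-0.88,0.567,-0.2,0],[-0.88,0.567,-0.2,0]]' 70 | head -2
cat > v.py <<'E'
from m import *
import sys
C={n:cam(n) for n in('scene','side','wrist')}
o=[]
for n,roi in(('scene',(198,222,398,420)),('side',(285,315,285,320))):
    try:
        r,c=blob(C[n],(24,120,120),(34,255,255),roi); print('pedal',n,len(r),r.mean(),c.mean()); o.append((C[n],(r.mean(),c.mean())))
    except ValueError: print('no pedal',n)
if len(o)==2: print(tri(o))
w,s=C['wrist']['frame'],C['side']['frame']
cv2.imwrite(sys.argv[1],np.vstack([w,np.hstack([cv2.resize(s[180:330,220:400],(240,200)),cv2.resize(s[260:310,270:330],(240,200)),cv2.resize(C['scene']['frame'][150:290,280:392],(160,200))])])[:,:,::-1])
E
python3 v.py pics/w2.png
```

```text
time: 6.82
position: [0.6828, -0.0242, 0.2594]
pedal scene 133 211.90977443609023 407.7593984962406
pedal side 232 303.44827586206895 302.4181034482759
(array([0.5117, 0.3002, 0.0423]), [np.float64(0.00015234035779795486), np.float64(0.0001523403577980263)])
```

View pics/w2.png

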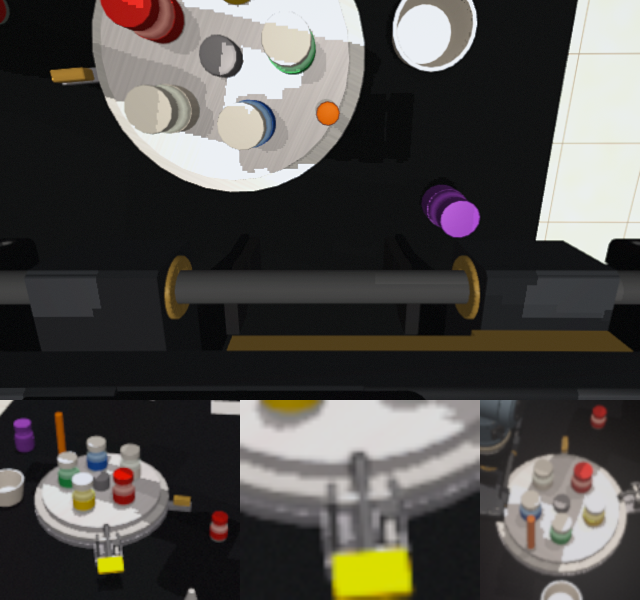

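The pedal stays down by itself: its centre dropped from 62 to 42 mm. In the wrist view the post top is at (328,113). I triangulate it.

```bash
cat > p.py <<'E'
from m import *
C={n:cam(n) for n in('scene','side','wrist')}
r,c=blob(C['wrist'],(4,150,60),(18,255,255),(60,240,240,420)); print('post wrist',len(r),r.mean(),c.mean(),r.min(),r.max(),c.min(),c.max())
w=(C['wrist'],(r.mean(),c.mean()))
for n,roi in(('side',(180,226,240,290)),('scene',(222,262,300,330))):
    h=C[n]['frame'][roi[0]:roi[1],roi[2]:roi[3]].astype(int); m=(h[...,0]>h[...,1]*1.8)&(h[...,0]>h[...,2]*2.5)&(h[...,0]>60)
    rr,cc=np.nonzero(m); rr+=roi[0];cc+=roi[2]; k=rr<=rr.min()+3
    print(n,len(rr),rr.min(),rr.max(),cc.min(),cc.max(),cc[k].mean()); p=(rr.min()+1,cc[k].mean()); print(' tri',tri([w,(C[n],p)]))
X=plane(*w,.175); cen=np.array([.5878,.092]); d=X[:2]-cen; print('post',X,'r',np.hypot(*d),'az',np.degrees(np.arctan2(d[1],d[0])))
E
python3 p.py
```

```text
post wrist 411 112.23844282238443 326.7493917274939 101 124 316 338
side 193 188 219 261 269 263.4736842105263
 tri (array([0.6857, 0.043 , 0.1781]), [np.float64(0.00033521240075029654), np.float64(0.0003352124007502518)])Traceback (most recent call last):
  File "p.py", line 7, in <module>
    rr,cc=np.nonzero(m); rr+=roi[0];cc+=roi[2]; k=rr<=rr.min()+3
                                                      ~~~~~~^^
    return umr_minimum(a, axis, None, out, keepdims, initial, where)
ValueError: zero-size array to reduction operation minimum which has no identity
```

```bash
python3 -m handwheel '[[0.1,0.005,0,0],[0.2,0.01,0,0],[0.2225,0.01,0,0],[0.2225,0.01,0.08,0],[0.2225,0.01,0.16,0],[0.2225,0.01,0.24,0],[0.2225,0.01,0.3,0],[0.2225,0.01,0.35,0],[0.2225,0.01,0.385,0],[0.2225,0.01,0.385,0],[0.2225,0.01,0.385,0]]' 70
python3 -m handwheel '[[0,0,0,0],[0,0,0,0],[0,0,0,0],[0,0,0,0],[0,0,0,0],[0,0,0,0],[0,0,0,0],[0,0,0,0]]' 10 20
```

```text
time: 8.03
position: [0.6864, 0.0413, 0.145]
tool_rot: [0.707, 0.707, -0.0, -0.0]
ft_force: [1.8, -0.4, 1.1]
grip_width: 0.0607
grip_force: 0.0
time: 8.7
position: [0.6862, 0.0413, 0.1451]
tool_rot: [0.707, 0.707, -0.0, -0.0]
ft_force: [-5.8, 1.0, 2.8]
grip_width: 0.016
grip_force: 6.1
```

Run:
```python
from m import *
c=cam('scene'); s=cam('side'); cen=np.array([.5878,.092])
# red lid now
o=[]
for k,n,roi in((c,'scene',(192,218,340,362)),(s,'side',(228,262,300,324))):
    r,q=blob(k,(0,140,90),(4,255,255),roi); print(len(r)); o.append((k,(r.mean(),q.mean())))
x,e=tri(o); print(x,e); d=x[:2]-cen; az=np.degrees(np.arctan2(d[1],d[0])); print(az,'need',185-az)
o=robot.get_obs(); P=o['position']; Rm=R.from_quat(o['tool_rot']).as_matrix(); d=P[:2]-cen
print(P,o['ft_force'],np.hypot(*d),np.degrees(np.arctan2(d[1],d[0])))
ab=np.array([.1095*np.cos(0),0])
for t in range(0,41,3):
    a=np.radians(t); D=np.array([[np.cos(a),-np.sin(a)],[np.sin(a),np.cos(a)]])@d-d
    q=np.array([[0,1],[1,0]])@D/.3; print(t,q.round(4),-t/360)
```

```text
129
163
[0.5314 0.1259 0.1019] [np.float64(5.862206140137937e-05), np.float64(5.862206140114897e-05)]
148.9683197095296 need 36.031680290470405
[0.6862 0.0414 0.1451] [-1.1557  0.1562  0.9659] 0.11065746973320635 -27.200631330633993
0 [0. 0.] 0.0
3 [0.0174 0.0084] -0.008333333333333333
6 [0.0352 0.0158] -0.016666666666666666
9 [0.0534 0.0223] -0.025
12 [0.0719 0.0279] -0.03333333333333333
15 [0.0907 0.0325] -0.041666666666666664
18 [0.1096 0.036 ] -0.05
21 [0.1288 0.0386] -0.058333333333333334
24 [0.148  0.0402] -0.06666666666666667
27 [0.1673 0.0408] -0.075
30 [0.1866 0.0404] -0.08333333333333333
33 [0.2059 0.0389] -0.09166666666666666
36 [0.225  0.0365] -0.1
39 [0.244 0.033] -0.10833333333333334
```

```bash
python3 -m handwheel '[[0.0058,0.0028,0,-0.0028],[0.0174,0.0084,0,-0.0083],[0.0293,0.0134,0,-0.0139],[0.0412,0.0181,0,-0.0194],[0.0534,0.0223,0,-0.025],[0.0657,0.0261,0,-0.0306],[0.0782,0.0296,0,-0.0361],[0.0907,0.0325,0,-0.0417],[0.1033,0.0349,0,-0.0472],[0.1096,0.036,0,-0.05],[0.1096,0.036,0,-0.05],[0.1096,0.036,0,-0.05]]'
```

```text
time: 9.8
position: [0.6967, 0.0745, 0.1451]
tool_rot: [0.588, 0.809, -0.0, -0.001]
ft_force: [-3.5, 0.4, 2.2]
grip_width: 0.015
grip_force: 20.0
```

The tool turned with the deck, so the same rows in the new tool frame give the next 18°.

```bash
python3 -m handwheel '[[0.0058,0.0028,0,-0.0028],[0.0174,0.0084,0,-0.0083],[0.0293,0.0134,0,-0.0139],[0.0412,0.0181,0,-0.0194],[0.0534,0.0223,0,-0.025],[0.0657,0.0261,0,-0.0306],[0.0782,0.0296,0,-0.0361],[0.0907,0.0325,0,-0.0417],[0.1033,0.0349,0,-0.0472],[0.1096,0.036,0,-0.05],[0.1096,0.036,0,-0.05],[0.1096,0.036,0,-0.05],[0.1096,0.036,0,-0.05]]'
python3 - <<'E'
from m import *
c=cam('scene'); s=cam('side'); cen=np.array([.5878,.092]); o=[];g=[]
for k,n,roi,rp in((c,'scene',(185,225,320,370),(174,190,330,348)),(s,'side',(225,280,300,345),(248,266,346,366))):
    r,q=blob(k,(0,140,90),(4,255,255),roi); print(n,len(r),r.mean(),q.mean(),q.min(),q.max()); o.append((k,(r.mean(),q.mean())))
    r,q=blob(k,(10,80,60),(24,255,255),rp); g.append((k,(r.mean(),q.mean())))
x,e=tri(o); d=x[:2]-cen; print(x,e,np.hypot(*d),'az',np.degrees(np.arctan2(d[1],d[0])))
x,e=tri(g); d=x[:2]-cen; print('ptr',x,e,np.degrees(np.arctan2(d[1],d[0])))
print(robot.get_obs()['position'])
w=cam('wrist')['frame']
cv2.imwrite('pics/w3.png',np.vstack([w,np.hstack([cv2.resize(s['frame'][180:330,220:400],(240,200)),np.zeros((200,160,3),np.uint8),cv2.resize(c['frame'][160:280,270:414],(240,200))])])[:,:,::-1])
E
```

```text
time: 10.88
position: [0.6965, 0.1085, 0.145]
tool_rot: [0.454, 0.891, -0.001, -0.001]
ft_force: [-5.6, 0.1, 4.3]
grip_width: 0.0153
grip_force: 20.0Traceback (most recent call last):
  File "<stdin>", line 4, in <module>
  File "m.py", line 6, in blob
    n,l,s,ce=cv2.connectedComponentsWithStats(z); i=1+np.argmax(s[1:,4]); rr,cc=np.nonzero(l==i); return rr,cc
                                                      ~~~~~~~~~^^^^^^^^^
    return _wrapfunc(a, 'argmax', axis=axis, out=out, **kwds)
    return bound(*args, **kwds)
ValueError: attempt to get argmax of an empty sequence
```

Run:
```python
from m import *
s=cam('side'); cen=np.array([.5878,.092]); az=lambda x:np.degrees(np.arctan2(x[1]-cen[1],x[0]-cen[0]))
r,q=blob(s,(0,140,90),(4,255,255),(225,280,300,350)); x=plane(s,(r.mean(),q.mean()),.102); print('lid',len(r),r.mean(),q.mean(),x,np.hypot(*(x[:2]-cen)),az(x))
r,q=blob(s,(10,80,60),(24,255,255),(248,266,346,366)); x=plane(s,(r.mean(),q.mean()),.0237); print('ptr',len(r),x,az(x))
w=cam('wrist'); c=cam('scene')
cv2.imwrite('pics/w3.png',np.vstack([w['frame'],np.hstack([cv2.resize(s['frame'][180:330,220:400],(240,200)),np.zeros((200,160,3),np.uint8),cv2.resize(c['frame'][160:280,270:414],(240,200))])])[:,:,::-1])
```

```text
lid 129 229.19379844961242 319.05426356589146 [0.5218 0.0886 0.102 ] 0.06607796166327394 -177.05767382829228
ptr 105 [0.4228 0.0775 0.0237] -174.9927176610659
```

View pics/w3.png

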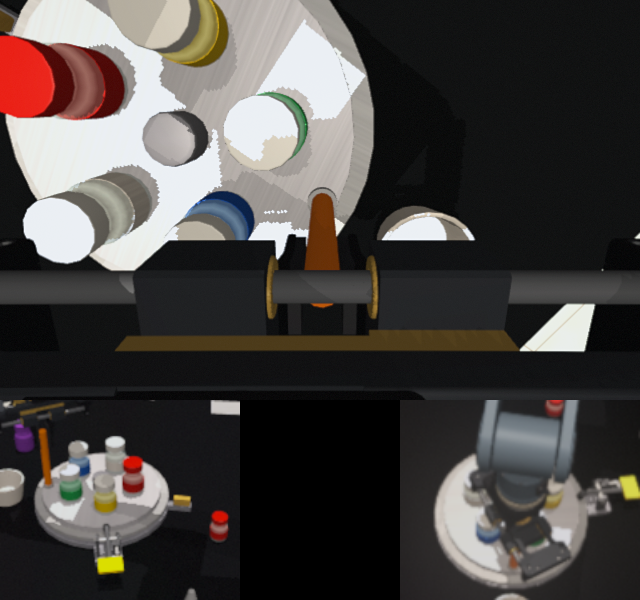

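The deck turned and all jars are standing. My search window (from row 225) cut off the top of the lid, so I redo that.

Run:
```python
from m import *
s=cam('side'); w=cam('wrist'); cen=np.array([.5878,.092]); az=lambda x:np.degrees(np.arctan2(x[1]-cen[1],x[0]-cen[0]))%360
r,q=blob(s,(0,140,90),(4,255,255),(210,280,300,350)); x=plane(s,(r.mean(),q.mean()),.1019); print('lid',len(r),r.min(),q.min(),q.max(),x,np.hypot(*(x[:2]-cen)),az(x))
for l in('red_jar_mid','jar_a_mid','jar_c_mid','jar_d_mid'):
    for d in vision.look_for('side',l)[:1]: p=plane(s,d['point'],.075); print(l,d,p,az(p))
# jar foot centre in wrist from deck contact: predicted outlines
for a in(183,184,185,186,187):
    t=np.radians(a); X=np.r_[cen+.068*np.array([np.cos(t),np.sin(t)]),.04]; print(a,proj(w,[X,X+[0,0,.07]]).round(1).tolist(),proj(s,X+[0,0,.062]).round(2))
```

```text
lid 159 222 312 326 [0.5225 0.0834 0.1019] 0.06588361265315633 187.49056718078998
red_jar_mid {'point': [238.4, 321.1], 'conf': 0.63} [0.5158 0.0919 0.075 ] 180.06807827878077
jar_a_mid {'point': [211.3, 234.9], 'conf': 0.81} [0.7922 0.019  0.075 ] 340.36059824012983
jar_c_mid {'point': [219.7, 307.1], 'conf': 0.87} [0.5745 0.0154 0.075 ] 260.1168258872434
jar_d_mid {'point': [249.3, 299.0], 'conf': 0.88} [0.5608 0.1492 0.075 ] 115.24608153048335
183 [[80.8, 98.4], [71.8, 12.4]] [[229.25 319.78]]
184 [[82.3, 97.7], [74.0, 11.6]] [[228.99 319.85]]
185 [[83.9, 97.1], [76.1, 10.8]] [[228.73 319.92]]
186 [[85.4, 96.5], [78.3, 10.1]] [[228.46 319.98]]
187 [[87.0, 95.9], [80.4, 9.4]] [[228.2  320.04]]
```

Run:
```python
from m import *
w=cam('wrist'); cen=np.array([.5878,.092]); az=lambda x:np.degrees(np.arctan2(x[1]-cen[1],x[0]-cen[0]))%360
f=w['frame'].astype(int); m=(f[...,0]>190)&(f[...,1]<70)&(f[...,2]<80); m[:,120:]=0; m[180:]=0
r,c=np.nonzero(m); print('lid top',len(r),r.min(),r.max(),c.max())
for cc in (0,10,20,30,40,45,50): 
    k=r[c==cc]; print(cc,k.min() if len(k) else None,k.max() if len(k) else None)
# fit lid-top disc centre and radius to its edge points (not clipped side)
k=max(cv2.findContours(m.astype(np.uint8),cv2.RETR_EXTERNAL,cv2.CHAIN_APPROX_NONE)[0],key=cv2.contourArea)[:,0,:]; k=k[k[:,0]>1]
X=np.array([plane(w,(b,a),.110)[:2] for a,b in k])
s=least_squares(lambda p:np.hypot(X[:,0]-p[0],X[:,1]-p[1])-p[2],[.52,.086,.018],loss='soft_l1',f_scale=.0005); print('lid circle',s.x,np.hypot(*(s.x[:2]-cen)),az(s.x),np.abs(s.fun).mean())
# pointer + deck rim in earlier wrist view w2
im=cv2.imread('pics/w2.png')[:400,:,::-1].copy(); T=np.eye(4); T[:3,:3]=R.from_quat([.7071,.7071,-.001,0]).as_matrix(); T[:3,3]=[.6828,-.0242,.2594]
v=dict(w,cam_to_world=T@w['hand_eye'],frame=im)
r,c=blob(v,(10,80,90),(24,255,255),(60,90,40,100)); print('ptr',len(r),r.min(),r.max(),c.min(),c.max()); p=plane(v,(r.mean(),c.mean()),.029); print(p,az(p))
b=im.astype(int); m=((b.min(2)>95)).astype(np.uint8); m[:,370:]=0; m[200:]=0
k=max(cv2.findContours(m,cv2.RETR_EXTERNAL,cv2.CHAIN_APPROX_NONE)[0],key=cv2.contourArea)[:,0,:]; k=k[(k[:,1]>100)]
X=np.array([plane(v,(y,x),.022)[:2] for x,y in k]); 
s=least_squares(lambda p:np.hypot(X[:,0]-p[0],X[:,1]-p[1])-.138,[.588,.092],loss='soft_l1',f_scale=.001); print('axis',s.x,np.median(np.abs(s.fun)),len(k))
```

```text
lid top 3606 36 118 104
0 36 110
10 36 114
20 39 116
30 44 116
40 53 112
45 60 108
50 68 101
lid circle [0.5216 0.0865 0.019 ] 0.0664668130187578 184.76778272405994 0.00016830130782147687
ptr 406 68 81 50 85
[0.4234 0.0759 0.029 ] 185.60943314007702
axis [0.5866 0.0901] 0.0002476310213805344 288
```

The lid lies within about 1° of the pointer line, slightly short on average. I apply a trim of +0.7° and recheck.

```bash
python3 -m handwheel '[[0.002,0.001,0,-0.001],[0.004,0.002,0,-0.002],[0.004,0.002,0,-0.002],[0.004,0.002,0,-0.002],[0.004,0.002,0,-0.002],[0.004,0.002,0,-0.002]]'
python3 - <<'E'
from m import *
w=cam('wrist'); s_=cam('side')
f=w['frame'].astype(int); m=(f[...,0]>190)&(f[...,1]<70)&(f[...,2]<80); m[:,120:]=0; m[180:]=0
k=max(cv2.findContours(m.astype(np.uint8),cv2.RETR_EXTERNAL,cv2.CHAIN_APPROX_NONE)[0],key=cv2.contourArea)[:,0,:]; k=k[k[:,0]>1]
X=np.array([plane(w,(b,a),.110)[:2] for a,b in k])
s=least_squares(lambda p:np.hypot(X[:,0]-p[0],X[:,1]-p[1])-p[2],[.52,.086,.018],loss='soft_l1',f_scale=.0005).x
for c in([.5878,.092],[.5866,.0901]): print(s,np.degrees(np.arctan2(s[1]-c[1],s[0]-c[0]))%360)
for p in([.4234,.0759],[.4224,.0775]): print('slope from pointer',np.degrees(np.arctan2(s[1]-p[1],s[0]-p[0])))
r,q=blob(s_,(24,120,120),(34,255,255),(285,315,285,320)); print('pedal side row',r.mean())
# deck rim in current wrist view (flange, right side)
o=robot.get_obs(); print(o['time'],o['ft_force'],abs(o['joint_velocities']).max())
cv2.imwrite('pics/fin.png',cv2.resize(s_['frame'][180:320,220:400],(540,420))[:,:,::-1])
E
```

```text
time: 11.98
position: [0.6963, 0.1097, 0.145]
tool_rot: [0.449, 0.894, -0.001, -0.001]
ft_force: [-5.4, -0.4, 4.4]
grip_width: 0.0153
grip_force: 20.0
[0.5216 0.0857 0.019 ] 185.4556896153414
[0.5216 0.0857 0.019 ] 183.8916771156504
slope from pointer 5.685867172904052
slope from pointer 4.7126412161722655
pedal side row 303.44827586206895
12.0833 [-4.9052 -0.7334  4.455 ] 0.0009522483448345801
```

View pics/fin.png

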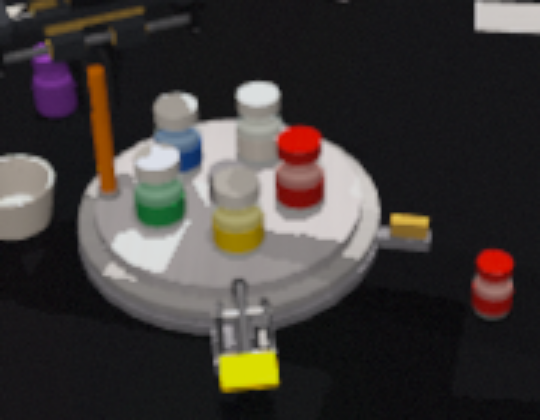

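The final picture shows the pedal down, all five jars standing and the red jar (300,170 in the crop) in line with the pointer (405,230). The post is still gripped at 20 N, so I hand in.

```bash
python3 -c "
from rig import job; print(job.hand_in())"
```

```text
the job is handed in; nothing more can be done
None
```

I handed the job in at about 12 s: the brake pedal is latched down, the red-lidded jar is in line with the pointer to within about 1° by my measurements, all five jars are standing, and the post is still gripped.

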